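# Index the glass-inspection turntable to the next cup

### The job

Bring the green glass cup in front of the light panel: press the red index plunger down with the fingertips and, keeping it down, turn the table one hole round, the way that brings the green cup there, then let the plunger spring up into that hole and take the hand away. Do not touch, upset or lift any of the cups on the table, and leave everything else standing about as it is.

Things in the scene. Friction and masses are not known exactly. Their poses are not given: they have to be found in the camera images.
- turntable (a joint): angle of the aluminium turning table (disc 216 mm across, top 60 mm above the work surface) about its upright axis, rad; 0 at the start, grows anticlockwise seen from above. Turning takes 0.2 to 0.35 N m (2 to 3 N at the plunger); it stays where it is left. Locked while the plunger's collar is up in a hole (play 0.7 degrees either way). Six holes, 60 degrees (1.047 rad) apart
- plunger (a joint): how far the index plunger is pressed down, m: 0 = sprung right up (collar in a hole, table locked), 0.009 = against its stop. Beyond 0.007 the collar is clear of the ring and the table free. Spring: about 4.5 N to start, 8 N at the stop. Let go between two holes it stays at about 0.007, the collar rubbing lightly under the ring, and springs up when it comes into a hole
- plunger_dish (a point): centre of the floor of the plunger's finger dish: round red knob, 54 mm outside; black rubber floor 46 mm across, rim 5 mm high. Floor 98 mm above the work surface when up, 89 when pressed to the stop. It rides on a lug of the turning table, 130 mm from the axis, half-way between two cup pads: pressed and pushed sideways round its circle, it turns the table. Cup rims nearby stand 108 mm high
- table_axis (a point): fixed point on the turning table's upright axis, at the height of its top (60 mm above the work surface)
- lamp_spot (a point): fixed point on the table top, 72 mm from the axis, where the cup under inspection stands in front of the light panel. The panel (upright, white in an aluminium frame, 156 mm wide, top 166 mm above the work surface) is beyond it on the same line from the axis, 175 mm from the axis
- stand: grey round stand of the turning table, fixed to the work surface, 316 mm across, with a steel index ring round the table (top 42 mm above the work surface, six black holes 130 mm from the axis, joined by a black slot) and the light panel. Origin at the centre of its underside
- green_cup: small green glass tea cup without handle, 54 mm across, 48 high, about 90 g, standing loose on one of the six black pads (72 mm from the axis) of the turning table, 60 mm above the work surface; the cup to be inspected next; it starts on one of the two places next to the lamp spot, 60 degrees round the axis from it one way or the other. Origin at the centre of its underside, z up
- amber_cup: small amber glass tea cup without handle, 54 mm across, 48 high, about 90 g, standing loose on one of the six black pads (72 mm from the axis) of the turning table, 60 mm above the work surface; it starts on the other place next to the lamp spot. Origin at the centre of its underside, z up
- clear_cup: small colourless glass tea cup without handle, 54 mm across, 48 high, about 90 g, standing loose on one of the six black pads (72 mm from the axis) of the turning table, 60 mm above the work surface; it starts at the lamp spot. Origin at the centre of its underside, z up
- blue_cup: small blue glass tea cup without handle, 54 mm across, 48 high, about 90 g, standing loose on one of the six black pads (72 mm from the axis) of the turning table, 60 mm above the work surface; it starts opposite the lamp spot. Origin at the centre of its underside, z up
- pitcher: clear glass pitcher with a dark green handle, 105 high, 82 across (sizes in mm); origin at the centre of its underside; only stands about
- teapot: clear glass teapot with lid, spout and dark green handle, about 100 high and 180 long, on the same tray as the mug (sizes in mm); origin at the centre of its underside; only stands about
- mug: clear glass mug with a dark green handle, 68 high, 72 across, on a wooden tray (sizes in mm); origin at the centre of its underside; only stands about
- calculator: pale desk calculator lying flat, 190 x 125 x 20 (sizes in mm); origin at the centre of its underside; only stands about
- marker: marker pen lying on the table, 135 long, 12 thick (sizes in mm); origin under its middle; only stands about

How it is judged (in metres and radians):
On the way, in this order (a step that is already met when the one before it is completed fails the run):
1. the index plunger is pressed down while the table is still at its first hole (value of joint plunger above 0.005 m and value of joint turntable between -0.06 and 0.06 rad), for 0.05 s.
2. with the plunger down, the table is turned out of its hole (value of joint plunger above 0.0055 m and (value of joint turntable above 0.25 rad or value of joint turntable below -0.25 rad)), for 0.05 s.
At the end, for the whole second after the job is handed in: The table stands still, locked one hole (60 degrees, within 1.7 degrees) from where it started, with the plunger sprung up (within 1.5 mm); the green cup stands within 12 mm of the spot in front of the light panel, and all four cups stand upright on the table top ((value of joint turntable between 1.0172 and 1.0772 rad or value of joint turntable between -1.0772 and -1.0172 rad) and value of joint plunger below 0.0015 m and velocity of joint turntable between -0.02 and 0.02 rad/s and horizontal distance between green_cup and lamp_spot below 0.012 m and angle between each of green_cup, amber_cup, clear_cup, blue_cup's own z axis and vertical below 0.1 rad and height (world z) of green_cup between 0.056 and 0.064 m and height (world z) of amber_cup between 0.056 and 0.064 m and height (world z) of clear_cup between 0.056 and 0.064 m and height (world z) of blue_cup between 0.056 and 0.064 m); the robot touches nothing.
It fails at once if the robot touches a cup on the turning table (contact force between any of the fingers, the arm and green_cup above 0.3 N or contact force between any of the fingers, the arm and amber_cup above 0.3 N or contact force between any of the fingers, the arm and clear_cup above 0.3 N or contact force between any of the fingers, the arm and blue_cup above 0.3 N).
It fails at once if a cup on the turning table is lifted or tipped (height (world z) of any of green_cup, amber_cup, clear_cup, blue_cup above 0.068 m or angle between any of green_cup, amber_cup, clear_cup, blue_cup's own z axis and vertical above 0.35 rad).
It fails at once if something else on the work surface is moved by more than 15 mm (distance of any of pitcher, teapot, mug, calculator, marker from where it was at the start of the episode above 0.015 m).
It also fails if it takes over 45 s, if anything falls off the work surface, if the arm or the gripper's body presses on something with over 40 N, if the wrist force passes 120 N, or if a joint passes its speed limit or range.

### The arm

A 6-joint arm with a two-finger parallel gripper is mounted at the origin on the work surface. World frame = base frame: x ahead of the robot, y to its left, z up, the work surface at z = 0. Lengths are in mm, angles in rad, forces in N, time in s.
With the tool pointing down it reaches from about 375 to 925 mm from the base axis. Payload 5.7 kg.
Tool frame: the origin (TCP) lies on the centre line of the jaws, within the pads' length; the fingertips stand 19 mm ahead of it and the grasp point (between the pads) is the TCP (bot.finger_overhang is the distance from the TCP to the fingertips, in mm); y points along the fingers, z is the direction in which the jaws open and shut, and the axes are right-handed (so a half turn about y gives the same grasp; the last joint's range is limited). The gripper opens to 88 mm and grips with 3 to 60 N. Pads are 20 mm wide; open, the fingers measure 115 mm over their backs; the gripper's body (75 mm by 178 mm) begins 61 mm behind the grasp point.
Start: joints at [-1.347, 0.359, 1.51, -0, 1.272, -0.115], TCP at [199.397, -565.867, 241.623] pointing down, gripper open.
Joint ranges: [-2.97, 2.97], [-1.01, 2.36], [0.21, 2.38], [-0.96, 4.11], [0.2, 2.71], [-2.98, 2.98]. Speed limits (rad/s): [2.39, 2.39, 3.14, 3.14, 3.14, 3.14].

### API

Orientations are given as a rotation vector (axis times angle).
In Python, from plant import readout, cams, workorder, bot gives the robot as it stands.
- The arm moves only by the tool apply_moves, never from a script. Its argument "plan" is a list of rows, each an object of numbers: "dx", "dy", "dz": the shift along the tool's x, y, z in m; "wx", "wy", "wz": the turn, a rotation vector about the tool's x, y, z in rad; "grip": the closure in counts, from 0 (fully open) to 255 (shut). A call has 1 to 10 rows; each row is the pose to reach, as a shift and turn from the pose measured when the call began, along the tool's axes at that moment; what a row does not reach only later rows make up. A row lasts 1/10 s, in which the tool goes at most 50 mm and 8.59 degrees, less where a joint would pass 70% of its speed; a pose out of reach is approached as far as the arm can. A call with a gripper value outside its range is refused whole. The fingers move at their own pace and stop on an object; "newtons" is the grip in N (left out, the last holds). Time passes only in rows, so rows that repeat a pose let the fingers close. It gives the time, the measured TCP pose, the force and the opening at its end, in the units of the state.
- readout.state(): the state, without advancing time (a new reading comes with each control period).
- cams.capture(name): name is "side" or "top"; returns (picture, depth): 400x640x3 uint8, red, green, blue; 400x640 float32, mm along the optical axis (not along the pixel's ray), 0 where there is no reading.
- cams.calibration(name): a dict with "vfov" (degrees; the focal length in pixels is half the picture's height over the tangent of half this angle, whatever the lens; pixels are square), "cx", "cy" (the principal point, pixels), "k1" (the pictures are not rectified: a ray, as slopes to the right and down, at radius r is drawn at 1 + k1 r^2 times it, then the intrinsics apply), "rvec" (rotation vector, rad) and "tvec" (3), from world to camera coordinates, as OpenCV has them. Camera axes: x right, y down, z forward; pixel columns grow to the right and rows downward; lengths in mm; the calibration is good to about 2 mm. A picture is of the moment at which its call begins. calibration takes no time and is no camera call.
- workorder.finish_job(): hands the job in, once; it reports no verdict.
The state is a dict: "time": time; "qpos": joint angles; "qd": joint speeds; "tau": joint torques, N m; "ee_pos": TCP position; "tool_rot": TCP orientation; "ft_force": force on the tool from outside, world axes, zero at the start; "moment": the same for the moment, N m; "opening": opening from 0.0 (shut) to 1.0 (fully open).
Only numpy, scipy, OpenCV 4.12 (cv2) and the standard library are available. Lean on these libraries where they do the work, as an engineer would, in place of code of your own. Each camera call takes 0.05 s, during which the arm holds its last target.

## Working session

There is one attempt and no reset: what is moved stays moved. The work goes in short steps, Python scripts to look and compute and a tool call to move; the robot and the scene stay as the last step left them, time stands still between calls to the robot, and variables do not carry over. Pictures are saved under pics/ and viewed, and the job is handed in when it is done.

Besides the shell and the picture viewer there is one more tool, called after "Emit:" as name(argument=value, ...), one argument or row to a line, values as JSON. apply_moves: Moves the arm, as the interface text tells. Its arguments: {"type":"object","properties":{"plan":{"type":"array","items":{"type":"object","properties":{"dx":{"type":"number"},"dy":{"type":"number"},"dz":{"type":"number"},"wx":{"type":"number"},"wy":{"type":"number"},"wz":{"type":"number"},"grip":{"type":"number"}}}},"newtons":{"type":"number"}},"required":["plan"]}

```bash
ls; mkdir -p pics; python3 - <<'E'
from plant import readout, cams, workorder, bot
import cv2, numpy as np
print(readout.state())
for n in ("side","top"):
    im,d=cams.capture(n); cv2.imwrite(f"pics/{n}0.png",im[:,:,::-1]); np.savez(f"{n}0.npz",im=im,d=d)
    print(n,cams.calibration(n))
print(bot.finger_overhang, [a for a in dir(bot) if a[0]!='_'])
E
```

```text
pics
{'time': 0.0, 'qpos': array([-1.34707867e+00,  3.59496173e-01,  1.51146250e+00,  7.85053656e-06,
        1.27245627e+00, -1.15109114e-01]), 'qd': array([-0.00016745, -0.00029295, -0.0002159 ,  0.00052886,  0.00132923,
        0.00145879]), 'tau': array([-5.94269513e-04, -5.15372264e+01, -2.70725441e+01,  6.73983037e-02,
        3.51292407e-02, -1.58821990e-04]), 'ee_pos': array([ 199.27093414, -565.24129527,  240.8033586 ]), 'tool_rot': array([-0.3486336 ,  2.03950443, -2.03574205]), 'ft_force': array([-0.25597043, -0.91532408,  0.48158094]), 'moment': array([0.02138438, 0.01429254, 0.03582341]), 'opening': 0.9992967900668245}
side {'vfov': 56.400397755402594, 'cx': 317.6919701048186, 'cy': 199.27998839887266, 'k1': -0.05502134727124689, 'rvec': array([ 0.89712727, -2.60296678,  0.94014017]), 'tvec': array([ 424.21617403,  278.89705455, 1106.1486683 ])}
top {'vfov': 50.28560320804417, 'cx': 318.3827128931349, 'cy': 197.46302258846245, 'k1': -0.007431010074815003, 'rvec': array([ 2.16133548, -2.17143499,  0.05830007]), 'tvec': array([  60.45588665,  514.73188977, 1292.15710759])}
19.0 ['Unreachable', 'finger_overhang']
```

View pics/side0.png

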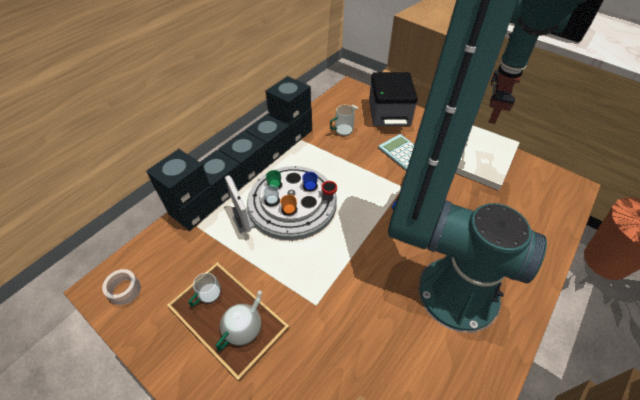

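View pics/top0.png

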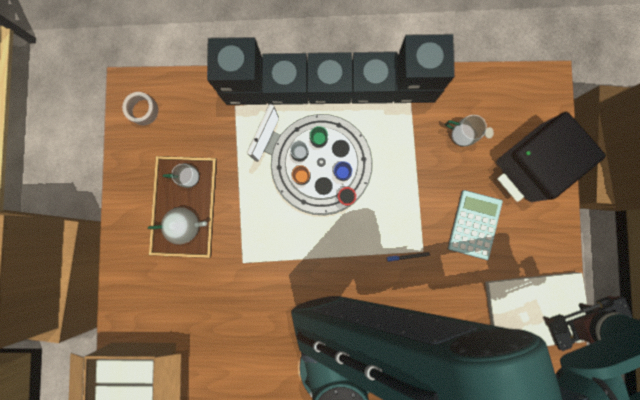

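The top view (x up, y left) has the table hub at about (321,162), the red plunger at (347,196), the clear cup at the lamp at (300,151), green at (319,136), blue at (343,171) and amber at (301,175). The panel is at (264,135). Green reaches the lamp by turning anticlockwise, which is +60°.

```bash
cat > h.py <<'E'
import numpy as np, cv2
from plant import readout, cams
def K(n):
    c=cams.calibration(n); f=200/np.tan(np.radians(c['vfov'])/2)
    return np.array([[f,0,c['cx']],[0,f,c['cy']],[0,0,1.]]),c
def ray(n,uv):
    k,c=K(n); uv=np.atleast_2d(np.asarray(uv,float))
    p=cv2.undistortPoints(uv.reshape(-1,1,2),k,np.array([c['k1'],0,0,0.])).reshape(-1,2)
    R=cv2.Rodrigues(c['rvec'])[0]; o=-R.T@c['tvec']
    return o,np.c_[p,np.ones(len(p))]@R
def onz(n,uv,z):
    o,d=ray(n,uv); return o+d*((z-o[2])/d[:,2])[:,None]
def proj(n,X):
    k,c=K(n); return cv2.projectPoints(np.asarray(X,float).reshape(-1,1,3),c['rvec'],c['tvec'],k,np.array([c['k1'],0,0,0.]))[0].reshape(-1,2)
def mask(im,lo,hi):
    h=cv2.cvtColor(im,cv2.COLOR_RGB2HSV); return cv2.inRange(h,lo,hi)
def redm(im): return mask(im,(0,120,50),(5,255,255))|mask(im,(172,120,50),(180,255,255))
E
python3 - <<'E'
from h import *
for n,box in (("side",(230,150,360,250)),("top",(265,105,380,225))):
    im=np.load(n+"0.npz")['im']; x0,y0,x1,y1=box
    cv2.imwrite(f"pics/{n}c.png",cv2.resize(im[y0:y1,x0:x1,::-1],None,fx=5,fy=5,interpolation=cv2.INTER_CUBIC))
    m=redm(im); m2=np.zeros_like(m); m2[y0:y1,x0:x1]=m[y0:y1,x0:x1]
    cs,_=cv2.findContours(m2,cv2.RETR_EXTERNAL,cv2.CHAIN_APPROX_NONE)
    for c in cs:
        if len(c)>12:
            p=c[:,0,:]; (cx,cy),r=cv2.minEnclosingCircle(c); print(n,(cx,cy),r,p.min(0),p.max(0),onz(n,[(cx,cy)],103), cv2.fitEllipse(c))
# hub & cups guess
for uv in [(321,162)]: print(onz("top",[uv],60))
E
```

```text
side (328.6400146484375, 187.22666931152344) 7.689537048339844 [322 181] [336 194] [[509.78460804 -22.1296447  103.        ]] ((328.7734680175781, 187.49600219726562), (13.610830307006836, 14.518296241760254), 100.94319152832031)
top (346.49029541015625, 195.92233276367188) 9.049256324768066 [338 187] [355 204] [[512.35966027 -25.40902029 103.        ]] ((346.5902099609375, 195.76881408691406), (16.95319938659668, 17.04914093017578), 175.87376403808594)
[[619.07298499  48.73170587  60.        ]]
```

```bash
python3 - <<'E'
from h import *
d=np.load("top0.npz")['d']; im=np.load("top0.npz")['im']
# world height map
v,u=np.mgrid[0:400,0:640]; uv=np.c_[u.ravel(),v.ravel()]
o,r=ray("top",uv); P=(o+r*d.reshape(-1,1)).reshape(400,640,3)
np.save("Ptop.npy",P)
reg=np.s_[100:230,250:400]
Z=P[reg][...,2]; 
print("ranges",[ (z,(np.abs(Z-z)<3).sum()) for z in (0,36,42,60,63,98,103,108,166)])
# ring/stand: points with z>15 within region → circle
m=np.zeros((400,640),np.uint8); m[reg]=((Z>20)&(Z<75))*255
m=cv2.morphologyEx(m,cv2.MORPH_OPEN,np.ones((3,3)))
c=max(cv2.findContours(m,cv2.RETR_EXTERNAL,cv2.CHAIN_APPROX_NONE)[0],key=cv2.contourArea)
print(cv2.minEnclosingCircle(c),cv2.fitEllipse(c))
for uvp in [(321,162),(347,196),(347,188)]: print(uvp,P[uvp[1],uvp[0]])
# speakers height
print("max z around", [P[y,x] for x,y in ((232,55),(428,55),(330,70),(264,130))])
E
```

```text
ranges [(0, np.int64(6807)), (36, np.int64(679)), (42, np.int64(2544)), (60, np.int64(2231)), (63, np.int64(1876)), (98, np.int64(249)), (103, np.int64(223)), (108, np.int64(197)), (166, np.int64(226))]
((321.1583557128906, 164.03509521484375), 51.1035270690918) ((320.29718017578125, 162.9021453857422), (96.55109405517578, 102.32259368896484), 56.04301452636719)
(321, 162) [618.30257951  48.6336932   64.6365269 ]
(347, 196) [512.88275254 -27.23082904  94.08357633]
(347, 188) [535.69993469 -27.22136598  99.59934982]
max z around [array([887.18672347, 285.21415522, 220.50815492]), array([ 879.48134198, -242.09817441,  219.61483343]), array([881.34422715,  20.04586879, 118.23951297]), array([696.75856298, 207.65481938, 150.65727597])]
```

View pics/topc.png

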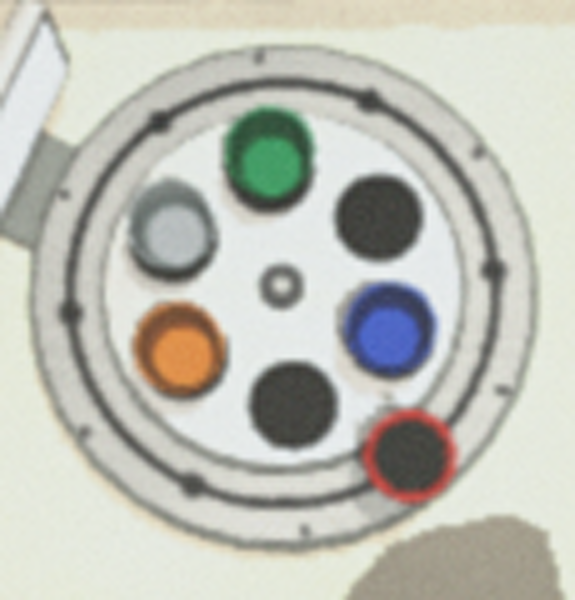

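View pics/sidec.png

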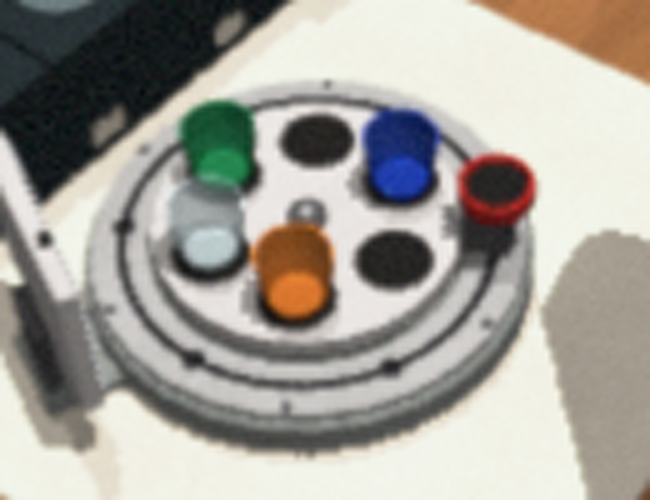

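The crops show the rim of the red dish at crop (410,455) in the top view, with five ring holes clearly visible. The blue cup is next to the dish on the anticlockwise side.

```bash
python3 - <<'E'
from h import *
from scipy.optimize import least_squares
h=np.array([(162,121),(371,100),(494,270),(193,485),(69,313)])/5+[265-.4,105-.4]
X=onz("top",h,42)[:,:2]
s=least_squares(lambda p:np.hypot(*(X-p[:2]).T)-130,[619,49]); print("axis",s.x,s.fun)
hub=onz("top",[(281/5+264.6,286/5+104.6)],64); print("hub",hub)
hs=onz("side",[(307/5+229.6,212/5+149.6)],64); print("hub side",hs)
P=onz("top",[(346.55,195.8)],103); print("plunger top",P)
# side: floor dark ellipse at z~98
im=np.load("side0.npz")['im']; g=im[178:198,318:342].astype(int)
m=redm(im)[178:198,318:342]; 
ctr=cv2.findContours(m,cv2.RETR_CCOMP,cv2.CHAIN_APPROX_NONE)
hole=cv2.fitEllipse
mm=cv2.bitwise_not(m); n,l,st,cen=cv2.connectedComponentsWithStats(mm,connectivity=4)
for i in range(1,n): print(st[i],cen[i]+[318,178],onz("side",[cen[i]+[318,178]],99.5))
a=s.x
for q in (P[0,:2],): print(np.hypot(*(q-a)),np.degrees(np.arctan2(*(q-a)[::-1])))
print("hole angles",np.degrees(np.arctan2(X[:,1]-a[1],X[:,0]-a[0])))
S=readout.state(); R=cv2.Rodrigues(S['tool_rot'])[0]; print(R.round(3),S['ee_pos'])
E
```

```text
axis [619.38031446  49.39239833] [-0.59726939  0.81668255  0.24151238  0.20943752  0.84164725]
hub [[619.02032347  49.24571252  64.        ]]
hub side [[619.49737954  46.61189895  64.        ]]
plunger top [[512.7132153  -25.58435968 103.        ]]
[  0   0  24  20 306] [329.92156863 187.50326797] [[507.49864314 -26.28400927  99.5       ]]
[ 6  5 11  8 66] [328.90909091 186.24242424] [[513.59248829 -28.7267132   99.5       ]]
130.38168692716638 -144.89645316320698
hole angles [ 34.48996932 -25.10656119 -84.66284065 155.3664219   95.40818764]
[[-0.943 -0.     0.332]
 [-0.332  0.002 -0.943]
 [-0.    -1.    -0.002]] [ 199.27682653 -565.30543911  240.91578053]
```

Emit:
apply_moves(
  plan=[
    {"dx": -0.015,"dz": -0.012,"grip": 255},
    {"dx": -0.045,"dz": -0.038,"grip": 255},
    {"dx": -0.08,"dz": -0.068,"grip": 255},
    {"dx": -0.115,"dz": -0.098,"grip": 255},
    {"dx": -0.15,"dz": -0.128,"grip": 255},
    {"dx": -0.185,"dz": -0.158,"grip": 255},
    {"dx": -0.22,"dz": -0.188,"grip": 255},
    {"dx": -0.25,"dz": -0.213,"grip": 255},
    {"dx": -0.27,"dz": -0.23,"grip": 255},
    {"dx": -0.275,"dz": -0.235,"grip": 255},
  ],
  newtons=20,
)

```text
schema error: expected keys dx, dy, dz, wx, wy, wz, grip
```

```bash
cat >> h.py <<'E'
def goto(x,y,z):
    S=readout.state(); R=cv2.Rodrigues(S['tool_rot'])[0]
    d=R.T@(np.array([x,y,z])-S['ee_pos'])/1000
    # turn to make tool y exactly down
    w=np.cross(R[:,1],[0,0,-1]); print("t",S['time'],"pos",S['ee_pos'].round(1),"F",S['ft_force'].round(1),"op",round(S['opening'],3)); print("dxyz",d.round(4),"w",(R.T@w).round(4),"R",R.round(3).tolist(), "q",S['qpos'].round(2))
E
python3 -c "
from h import *
goto(512.8,-26,170)"
```

```text
t 0.1 pos [ 199.3 -565.3  240.9] F [ 0.2 -0.3  0.3] op 1.002
dxyz [-0.4749  0.0717 -0.4043] w [ 0.0016 -0.     -0.0002] R [[-0.943, -0.0, 0.332], [-0.332, 0.002, -0.943], [-0.0, -1.0, -0.002]] q [-1.35  0.36  1.51  0.    1.27 -0.12]
```

Emit:
apply_moves(
  plan=[
    {"dx": -0.015,"dy": 0,"dz": -0.012,"wx": 0,"wy": 0,"wz": 0,"grip": 255},
    {"dx": -0.045,"dy": 0,"dz": -0.038,"wx": 0,"wy": 0,"wz": 0,"grip": 255},
    {"dx": -0.08,"dy": 0,"dz": -0.068,"wx": 0,"wy": 0,"wz": 0,"grip": 255},
    {"dx": -0.115,"dy": 0,"dz": -0.098,"wx": 0,"wy": 0,"wz": 0,"grip": 255},
    {"dx": -0.15,"dy": 0,"dz": -0.128,"wx": 0,"wy": 0,"wz": 0,"grip": 255},
    {"dx": -0.185,"dy": 0,"dz": -0.158,"wx": 0,"wy": 0,"wz": 0,"grip": 255},
    {"dx": -0.22,"dy": 0,"dz": -0.188,"wx": 0,"wy": 0,"wz": 0,"grip": 255},
    {"dx": -0.25,"dy": 0,"dz": -0.213,"wx": 0,"wy": 0,"wz": 0,"grip": 255},
    {"dx": -0.27,"dy": 0,"dz": -0.23,"wx": 0,"wy": 0,"wz": 0,"grip": 255},
    {"dx": -0.275,"dy": 0,"dz": -0.235,"wx": 0,"wy": 0,"wz": 0,"grip": 255},
  ],
  newtons=20,
)

```text
time: 1.1
ee_pos: [380.9, -248.6, 241.1]
tool_rot: [-0.352, 2.039, -2.032]
ft_force: [0.1, -1.5, -0.1]
opening: 0.13
```

```bash
python3 -c "
from h import *
goto(512.8,-26,170)"
```

```text
t 1.1 pos [ 380.9 -248.6  241.1] F [ 0.1 -1.5 -0.1] op 0.13
dxyz [-0.1989  0.0717 -0.1653] w [ 0.0032  0.     -0.0004] R [[-0.942, -0.001, 0.335], [-0.335, 0.003, -0.942], [-0.0, -1.0, -0.003]] q [-0.73  0.15  1.81  0.    1.19  0.5 ]
```

Emit:
apply_moves(
  plan=[
    {"dx": -0.015,"dy": 0,"dz": -0.012,"wx": 0,"wy": 0,"wz": 0,"grip": 255},
    {"dx": -0.045,"dy": 0.01,"dz": -0.038,"wx": 0,"wy": 0,"wz": 0,"grip": 255},
    {"dx": -0.08,"dy": 0.025,"dz": -0.068,"wx": 0,"wy": 0,"wz": 0,"grip": 255},
    {"dx": -0.115,"dy": 0.04,"dz": -0.098,"wx": 0,"wy": 0,"wz": 0,"grip": 255},
    {"dx": -0.15,"dy": 0.055,"dz": -0.125,"wx": 0,"wy": 0,"wz": 0,"grip": 255},
    {"dx": -0.18,"dy": 0.065,"dz": -0.15,"wx": 0,"wy": 0,"wz": 0,"grip": 255},
    {"dx": -0.195,"dy": 0.07,"dz": -0.162,"wx": 0,"wy": 0,"wz": 0,"grip": 255},
    {"dx": -0.199,"dy": 0.072,"dz": -0.1655,"wx": 0.003,"wy": 0,"wz": 0,"grip": 255},
    {"dx": -0.199,"dy": 0.072,"dz": -0.1655,"wx": 0.003,"wy": 0,"wz": 0,"grip": 255},
    {"dx": -0.199,"dy": 0.072,"dz": -0.1655,"wx": 0.003,"wy": 0,"wz": 0,"grip": 255},
  ],
)

```text
time: 2.1
ee_pos: [512.2, -26.7, 169.9]
tool_rot: [-0.351, 2.036, -2.036]
ft_force: [-0.7, 0.5, 1.5]
opening: 0.006
```

```bash
python3 - <<'E'
from h import *
goto(512.8,-26,120)
S=readout.state()
for n in ("side","top"):
    im,d=cams.capture(n)
    p=proj(n,[S['ee_pos']-[0,0,19],[512.8,-26,98]]); print(n,p)
    x,y=p[0].astype(int); x0,y0=x-64,y-48
    cv2.imwrite(f"pics/{n}1.png",cv2.resize(im[y0:y0+96,x0:x0+128,::-1],None,fx=6,fy=6,interpolation=cv2.INTER_CUBIC)); print(x0,y0)
E
```

```text
t 2.1 pos [512.2 -26.7 169.9] F [-0.7  0.5  1.5] op 0.006
dxyz [-0.0008  0.0499 -0.0004] w [-0.0001  0.      0.0001] R [[-0.942, -0.0, 0.335], [-0.335, -0.0, -0.942], [0.0, -1.0, 0.0]] q [-0.19  0.32  1.78 -0.    1.04  1.04]
side [[329.08687088 176.22694934]
 [328.60059541 187.12795857]]
265 128
top [[347.59832203 194.51307223]
 [346.62785832 195.91638214]]
283 146
```

View pics/side1.png

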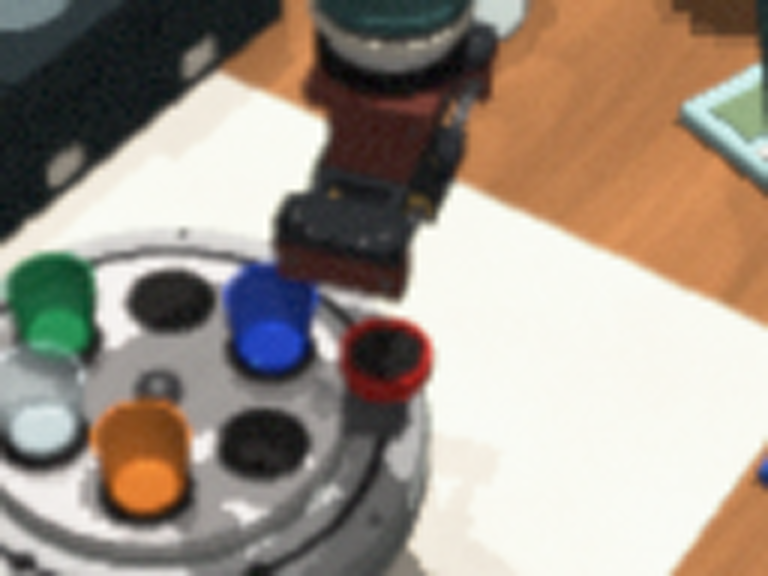

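View pics/top1.png

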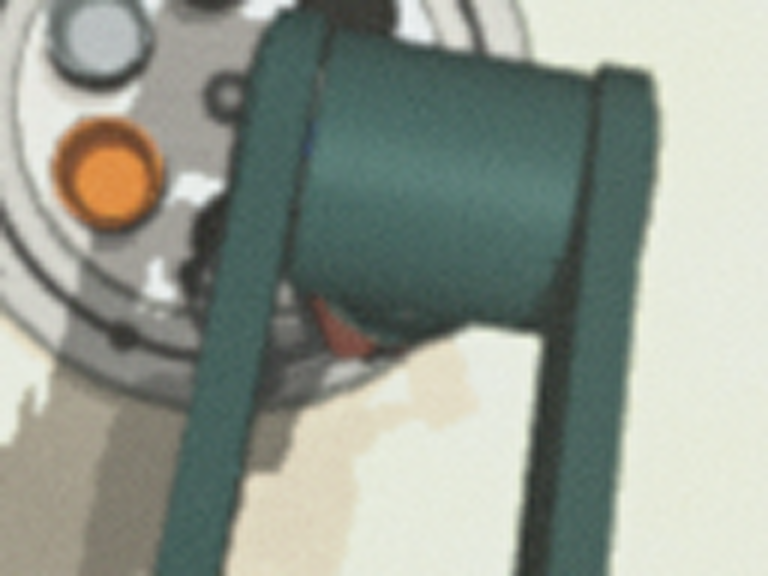

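```bash
python3 - <<'E'
from h import *
im,d=cams.capture("side")
x0,y0,x1,y1=305,125,355,195
cv2.imwrite("pics/side2.png",cv2.resize(im[y0:y1,x0:x1,::-1],None,fx=8,fy=8,interpolation=cv2.INTER_NEAREST))
v,u=np.mgrid[y0:y1,x0:x1]; uv=np.c_[u.ravel(),v.ravel()]
o,r=ray("side",uv); P=(o+r*d[y0:y1,x0:x1].reshape(-1,1)).reshape(y1-y0,x1-x0,3)
for vv in range(158,182,2):
    print(vv,[(uu,*P[vv-y0,uu-x0].round().astype(int)) for uu in range(308,340,4)])
E
```

```text
158 [(308, np.int64(721), np.int64(-168), np.int64(3)), (312, np.int64(710), np.int64(-180), np.int64(0)), (316, np.int64(697), np.int64(-189), np.int64(1)), (320, np.int64(509), np.int64(24), np.int64(272)), (324, np.int64(500), np.int64(17), np.int64(272)), (328, np.int64(489), np.int64(13), np.int64(276)), (332, np.int64(480), np.int64(5), np.int64(275)), (336, np.int64(483), np.int64(-19), np.int64(255))]
160 [(308, np.int64(714), np.int64(-159), np.int64(3)), (312, np.int64(521), np.int64(46), np.int64(274)), (316, np.int64(512), np.int64(39), np.int64(274)), (320, np.int64(512), np.int64(21), np.int64(261)), (324, np.int64(500), np.int64(18), np.int64(265)), (328, np.int64(488), np.int64(13), np.int64(269)), (332, np.int64(475), np.int64(11), np.int64(275)), (336, np.int64(476), np.int64(-10), np.int64(258))]
162 [(308, np.int64(709), np.int64(-152), np.int64(0)), (312, np.int64(516), np.int64(53), np.int64(275)), (316, np.int64(507), np.int64(46), np.int64(274)), (320, np.int64(499), np.int64(38), np.int64(273)), (324, np.int64(488), np.int64(32), np.int64(275)), (328, np.int6
[... 3162 characters left out ...]
, np.int64(-33), np.int64(98)), (320, np.int64(595), np.int64(-84), np.int64(40)), (324, np.int64(584), np.int64(-94), np.int64(39)), (328, np.int64(594), np.int64(-131), np.int64(1)), (332, np.int64(580), np.int64(-138), np.int64(4)), (336, np.int64(569), np.int64(-149), np.int64(2))]
180 [(308, np.int64(604), np.int64(-27), np.int64(72)), (312, np.int64(592), np.int64(-35), np.int64(74)), (316, np.int64(560), np.int64(-17), np.int64(109)), (320, np.int64(587), np.int64(-74), np.int64(43)), (324, np.int64(576), np.int64(-84), np.int64(42)), (328, np.int64(566), np.int64(-94), np.int64(40)), (332, np.int64(574), np.int64(-130), np.int64(4)), (336, np.int64(562), np.int64(-138), np.int64(5))]
```

View pics/side2.png

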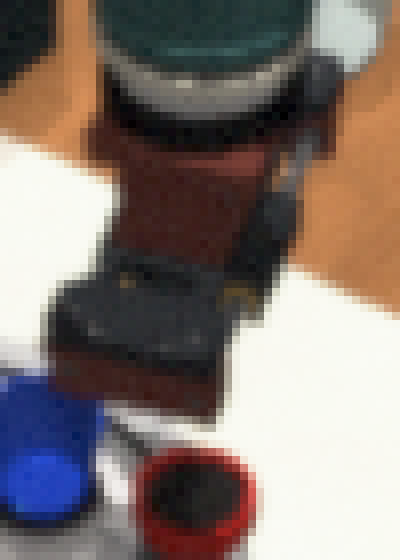

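The block in the side view is the gripper body, at z 240–275, and it hides the fingers. I'll descend slowly and use the contact height as the check: floor contact should be at TCP z≈117, rim contact at ≈122.

Emit:
apply_moves(
  plan=[
    {"dx": -0.0008,"dy": 0.01,"dz": -0.0004,"wx": 0,"wy": 0,"wz": 0,"grip": 255},
    {"dx": -0.0008,"dy": 0.025,"dz": -0.0004,"wx": 0,"wy": 0,"wz": 0,"grip": 255},
    {"dx": -0.0008,"dy": 0.037,"dz": -0.0004,"wx": 0,"wy": 0,"wz": 0,"grip": 255},
    {"dx": -0.0008,"dy": 0.043,"dz": -0.0004,"wx": 0,"wy": 0,"wz": 0,"grip": 255},
    {"dx": -0.0008,"dy": 0.046,"dz": -0.0004,"wx": 0,"wy": 0,"wz": 0,"grip": 255},
    {"dx": -0.0008,"dy": 0.048,"dz": -0.0004,"wx": 0,"wy": 0,"wz": 0,"grip": 255},
    {"dx": -0.0008,"dy": 0.05,"dz": -0.0004,"wx": 0,"wy": 0,"wz": 0,"grip": 255},
    {"dx": -0.0008,"dy": 0.05,"dz": -0.0004,"wx": 0,"wy": 0,"wz": 0,"grip": 255},
  ],
)

```text
time: 3.05
ee_pos: [513.3, -26.2, 120.2]
tool_rot: [-0.349, 2.036, -2.036]
ft_force: [-0.7, 0.1, -0.4]
opening: 0.008
```

```bash
python3 - <<'E'
from h import *
goto(512.8,-26,115)
im,d=cams.capture("side")
x0,y0,x1,y1=270,130,370,210
cv2.imwrite("pics/side3.png",cv2.resize(im[y0:y1,x0:x1,::-1],None,fx=7,fy=7,interpolation=cv2.INTER_CUBIC))
im,d=cams.capture("top")
x0,y0,x1,y1=290,130,390,210
cv2.imwrite("pics/top3.png",cv2.resize(im[y0:y1,x0:x1,::-1],None,fx=7,fy=7,interpolation=cv2.INTER_CUBIC))
E
```

```text
t 3.05 pos [513.3 -26.2 120.2] F [-0.7  0.1 -0.4] op 0.008
dxyz [ 0.0004  0.0052 -0.0004] w [-0.0004  0.     -0.001 ] R [[-0.943, 0.001, 0.334], [-0.334, -0.0, -0.943], [-0.001, -1.0, 0.0]] q [-0.19  0.39  1.83  0.    0.93  1.04]
```

View pics/side3.png

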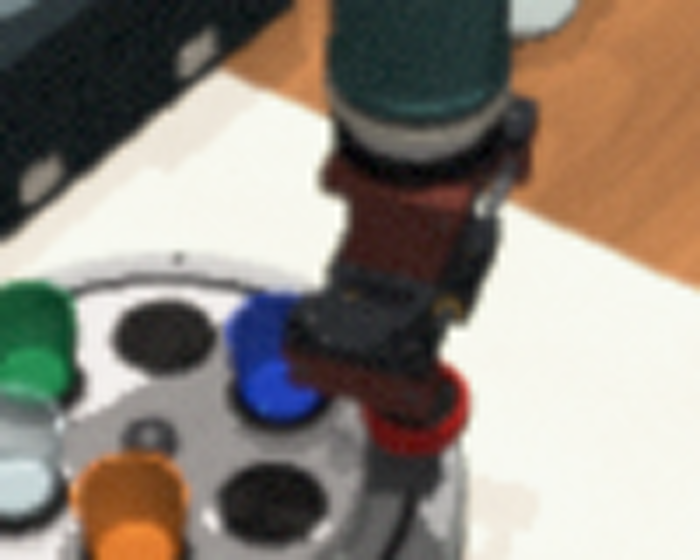

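At TCP 120.2 the tips are already below rim height (101) with no force, so they are inside the dish. Now pressing.

Emit:
apply_moves(
  plan=[
    {"dx": 0,"dy": 0.002,"dz": 0,"wx": 0,"wy": 0,"wz": 0,"grip": 255},
    {"dx": 0,"dy": 0.004,"dz": 0,"wx": 0,"wy": 0,"wz": 0,"grip": 255},
    {"dx": 0,"dy": 0.006,"dz": 0,"wx": 0,"wy": 0,"wz": 0,"grip": 255},
    {"dx": 0,"dy": 0.0075,"dz": 0,"wx": 0,"wy": 0,"wz": 0,"grip": 255},
    {"dx": 0,"dy": 0.009,"dz": 0,"wx": 0,"wy": 0,"wz": 0,"grip": 255},
    {"dx": 0,"dy": 0.009,"dz": 0,"wx": 0,"wy": 0,"wz": 0,"grip": 255},
  ],
)

```text
time: 3.75
ee_pos: [513.7, -26.3, 111.7]
tool_rot: [-0.348, 2.035, -2.036]
ft_force: [-0.9, 0.2, 5.4]
opening: 0.004
```

```bash
python3 -c "
from h import *
goto(512.8,-26,108)"
```

```text
t 3.75 pos [513.7 -26.3 111.7] F [-0.9  0.2  5.4] op 0.004
dxyz [ 0.0008  0.0037 -0.0005] w [-0.0008  0.     -0.0018] R [[-0.943, 0.002, 0.334], [-0.334, -0.0, -0.943], [-0.002, -1.0, 0.001]] q [-0.19  0.4   1.84  0.    0.9   1.04]
```

Emit:
apply_moves(
  plan=[
    {"dx": 0.001,"dy": 0.002,"dz": -0.0005,"wx": 0,"wy": 0,"wz": 0,"grip": 255},
    {"dx": 0.001,"dy": 0.0035,"dz": -0.0005,"wx": 0,"wy": 0,"wz": 0,"grip": 255},
    {"dx": 0.001,"dy": 0.0045,"dz": -0.0005,"wx": 0,"wy": 0,"wz": 0,"grip": 255},
    {"dx": 0.001,"dy": 0.0045,"dz": -0.0005,"wx": 0,"wy": 0,"wz": 0,"grip": 255},
  ],
)

```text
time: 4.15
ee_pos: [513.8, -26.3, 108.3]
tool_rot: [-0.346, 2.033, -2.036]
ft_force: [-1.1, 0.5, 10.8]
opening: 0.006
```

```bash
python3 -c "
from h import *
goto(512.8,-26,107)"
```

```text
t 4.15 pos [513.8 -26.3 108.3] F [-1.1  0.5 10.8] op 0.006
dxyz [ 0.0008  0.0013 -0.0006] w [-0.0021  0.     -0.0039] R [[-0.943, 0.004, 0.334], [-0.334, -0.001, -0.943], [-0.004, -1.0, 0.002]] q [-0.19  0.4   1.84  0.    0.89  1.04]
```

```bash
cat >> h.py <<'E'
AX=np.array([619.3,48.8])
def arc(angs,r=130.):
    S=readout.state(); R=cv2.Rodrigues(S['tool_rot'])[0]; p=S['ee_pos']
    print("now ang",np.degrees(np.arctan2(*(p[:2]-AX)[::-1])).round(2),"r",np.hypot(*(p[:2]-AX)).round(2),"z",p[2].round(1),"F",S['ft_force'].round(1),"t",S['time'])
    for a in angs:
        t=AX+r*np.array([np.cos(np.radians(a)),np.sin(np.radians(a))])
        d=R.T@np.array([*(t-p[:2]),0])/1000; print(a,d.round(4))
E
python3 -c "
from h import *
arc([-145,-144,-143,-141.5,-140,-138,-136,-134,-132,-130,-128,-126])"
```

```text
now ang -144.56 r 129.54 z 108.3 F [-1.1  0.5 10.8] t 4.15
-145 [ 0.0007 -0.     -0.0008]
-144 [0.0001 0.     0.0013]
-143 [-0.0006  0.      0.0035]
-141.5 [-0.0016  0.      0.0067]
-140 [-0.0028  0.      0.01  ]
-138 [-0.0045  0.      0.0142]
-136 [-0.0063  0.0001  0.0183]
-134 [-0.0082  0.0001  0.0224]
-132 [-0.0103  0.0001  0.0265]
-130 [-0.0125  0.0001  0.0304]
-128 [-0.0149  0.0001  0.0343]
-126 [-0.0174  0.0001  0.0381]
```

Emit:
apply_moves(
  plan=[
    {"dx": 0.0001,"dy": 0.002,"dz": 0.0013,"wx": 0,"wy": 0,"wz": 0,"grip": 255},
    {"dx": -0.0006,"dy": 0.002,"dz": 0.0035,"wx": 0,"wy": 0,"wz": 0,"grip": 255},
    {"dx": -0.0016,"dy": 0.002,"dz": 0.0067,"wx": 0,"wy": 0,"wz": 0,"grip": 255},
    {"dx": -0.0028,"dy": 0.002,"dz": 0.01,"wx": 0,"wy": 0,"wz": 0,"grip": 255},
    {"dx": -0.0036,"dy": 0.002,"dz": 0.012,"wx": 0,"wy": 0,"wz": 0,"grip": 255},
    {"dx": -0.0036,"dy": 0.002,"dz": 0.012,"wx": 0,"wy": 0,"wz": 0,"grip": 255},
  ],
)

```text
time: 4.75
ee_pos: [523.0, -37.1, 108.2]
tool_rot: [-0.342, 2.03, -2.036]
ft_force: [-0.5, -1.6, 16.2]
opening: 0.006
```

```bash
python3 - <<'E'
from h import *
arc([-140,-138,-136,-134,-132,-130,-128,-126,-124,-122,-120])
for n,b in (("side",(250,140,350,220)),("top",(265,110,365,190))):
    im,d=cams.capture(n); x0,y0,x1,y1=b
    cv2.imwrite(f"pics/{n}4.png",cv2.resize(im[y0:y1,x0:x1,::-1],None,fx=7,fy=7,interpolation=cv2.INTER_CUBIC))
E
```

```text
now ang -138.26 r 129.03 z 108.2 F [-0.5 -1.6 16.2] t 4.75
-140 [ 0.0023 -0.     -0.0033]
-138 [ 0.0007 -0.      0.0009]
-136 [-0.0011  0.      0.0051]
-134 [-0.0031  0.0001  0.0092]
-132 [-0.0052  0.0001  0.0132]
-130 [-0.0074  0.0001  0.0171]
-128 [-0.0098  0.0002  0.021 ]
-126 [-0.0123  0.0002  0.0248]
-124 [-0.0149  0.0002  0.0285]
-122 [-0.0177  0.0003  0.0321]
-120 [-0.0206  0.0003  0.0356]
```

View pics/side4.png

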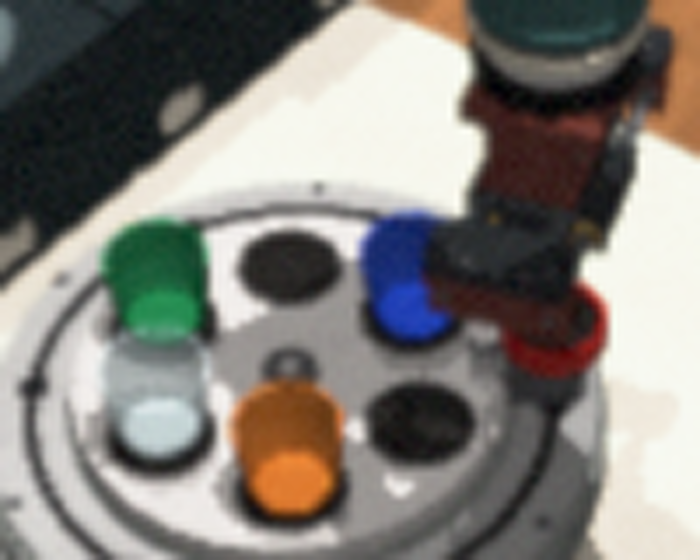

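View pics/top4.png

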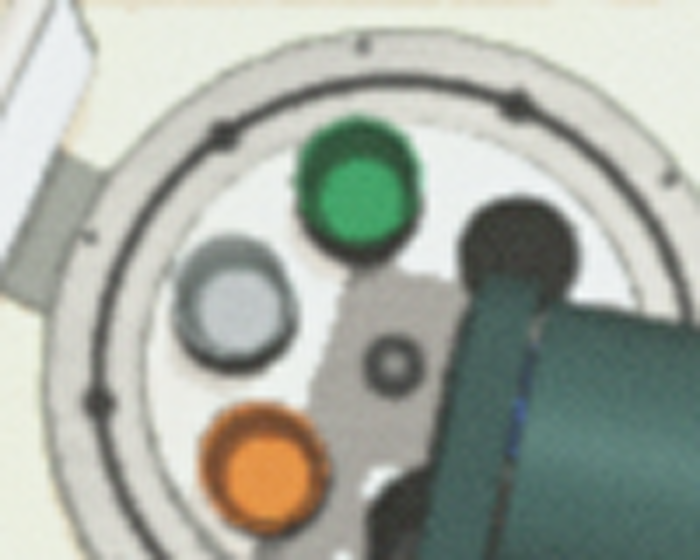

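The table has turned about 5° and the cups are riding with it, so I'll keep going.

Emit:
apply_moves(
  plan=[
    {"dx": 0.0007,"dy": 0.0015,"dz": 0.002,"wx": 0,"wy": 0,"wz": 0,"grip": 255},
    {"dx": -0.001,"dy": 0.0015,"dz": 0.005,"wx": 0,"wy": 0,"wz": 0,"grip": 255},
    {"dx": -0.003,"dy": 0.0015,"dz": 0.009,"wx": 0,"wy": 0,"wz": 0,"grip": 255},
    {"dx": -0.005,"dy": 0.0015,"dz": 0.013,"wx": 0,"wy": 0,"wz": 0,"grip": 255},
    {"dx": -0.0074,"dy": 0.0015,"dz": 0.017,"wx": 0,"wy": 0,"wz": 0,"grip": 255},
    {"dx": -0.0098,"dy": 0.0015,"dz": 0.021,"wx": 0,"wy": 0,"wz": 0,"grip": 255},
    {"dx": -0.0123,"dy": 0.0015,"dz": 0.0248,"wx": 0,"wy": 0,"wz": 0,"grip": 255},
    {"dx": -0.0149,"dy": 0.0015,"dz": 0.0285,"wx": 0,"wy": 0,"wz": 0,"grip": 255},
    {"dx": -0.0177,"dy": 0.0015,"dz": 0.0321,"wx": 0,"wy": 0,"wz": 0,"grip": 255},
    {"dx": -0.019,"dy": 0.0015,"dz": 0.034,"wx": 0,"wy": 0,"wz": 0,"grip": 255},
  ],
)

```text
time: 5.85
ee_pos: [553.7, -63.0, 108.3]
tool_rot: [-0.339, 2.028, -2.036]
ft_force: [-2.2, 2.5, 12.4]
opening: 0.004
```

```bash
cat >> h.py <<'E'
def shot(tag):
    for n,b in (("side",(240,140,340,220)),("top",(265,110,365,190))):
        im,d=cams.capture(n); x0,y0,x1,y1=b
        cv2.imwrite(f"pics/{n}{tag}.png",cv2.resize(im[y0:y1,x0:x1,::-1],None,fx=7,fy=7,interpolation=cv2.INTER_CUBIC))
def cupang():
    im,d=cams.capture("top")
    for nm,lo,hi in (("green",(60,90,40),(85,255,255)),("amber",(8,140,80),(18,255,255))):
        m=mask(im,lo,hi); m2=np.zeros_like(m); m2[100:225,265:380]=m[100:225,265:380]
        c=max(cv2.findContours(m2,cv2.RETR_EXTERNAL,cv2.CHAIN_APPROX_NONE)[0],key=cv2.contourArea)
        p=onz("top",[cv2.fitEllipse(c)[0]],90)[0][:2]-AX; print(nm,"area",cv2.contourArea(c),"ang",np.degrees(np.arctan2(p[1],p[0])).round(1),"r",np.hypot(*p).round(1))
E
python3 - <<'E'
from h import *
arc([-122,-120,-118,-116,-114,-112,-110,-108,-106,-104,-102,-100])
cupang()
class F: pass
import h
im0=np.load("top0.npz")['im']; h.cams=type("C",(),{"capture":staticmethod(lambda n:(im0,0)),"calibration":staticmethod(cams.calibration)})
print("start"); cupang()
E
```

```text
now ang -120.4 r 129.61 z 108.3 F [-2.2  2.5 12.4] t 5.85
-122 [ 0.0026 -0.     -0.0026]
-120 [-0.0003  0.      0.0009]
-118 [-0.0033  0.0001  0.0043]
-116 [-0.0064  0.0001  0.0076]
-114 [-0.0096  0.0002  0.0108]
-112 [-0.013   0.0002  0.0139]
-110 [-0.0164  0.0003  0.0168]
-108 [-0.02    0.0003  0.0197]
-106 [-0.0236  0.0004  0.0224]
-104 [-0.0274  0.0004  0.0249]
-102 [-0.0312  0.0005  0.0274]
-100 [-0.0351  0.0005  0.0297]
green area 200.0 ang 28.0 r 74.9
amber area 200.5 ang 147.9 r 72.7
start
green area 184.0 ang 6.1 r 74.5
amber area 132.5 ang 128.0 r 74.4
```

Emit:
apply_moves(
  plan=[
    {"dx": -0.0015,"dy": 0.0015,"dz": 0.0025,"wx": 0,"wy": 0,"wz": 0,"grip": 255},
    {"dx": -0.004,"dy": 0.0015,"dz": 0.005,"wx": 0,"wy": 0,"wz": 0,"grip": 255},
    {"dx": -0.0064,"dy": 0.0015,"dz": 0.0076,"wx": 0,"wy": 0,"wz": 0,"grip": 255},
    {"dx": -0.0096,"dy": 0.0015,"dz": 0.0108,"wx": 0,"wy": 0,"wz": 0,"grip": 255},
    {"dx": -0.013,"dy": 0.0015,"dz": 0.0139,"wx": 0,"wy": 0,"wz": 0,"grip": 255},
    {"dx": -0.0164,"dy": 0.0015,"dz": 0.0168,"wx": 0,"wy": 0,"wz": 0,"grip": 255},
    {"dx": -0.02,"dy": 0.0015,"dz": 0.0197,"wx": 0,"wy": 0,"wz": 0,"grip": 255},
    {"dx": -0.0236,"dy": 0.0018,"dz": 0.0224,"wx": 0,"wy": 0,"wz": 0,"grip": 255},
    {"dx": -0.0274,"dy": 0.0018,"dz": 0.0249,"wx": 0,"wy": 0,"wz": 0,"grip": 255},
    {"dx": -0.0295,"dy": 0.0018,"dz": 0.0263,"wx": 0,"wy": 0,"wz": 0,"grip": 255},
  ],
)

```text
time: 6.9
ee_pos: [592.0, -78.4, 108.3]
tool_rot: [-0.336, 2.025, -2.036]
ft_force: [-1.5, 0.2, 11.6]
opening: 0.001
```

```bash
python3 - <<'E'
from h import *
arc([-104,-102,-100,-98,-96,-94,-92,-91,-90,-89,-88,-87,-86,-85,-84])
cupang()
E
```

```text
now ang -102.13 r 130.1 z 108.3 F [-1.5  0.2 11.6] t 6.9
-104 [ 0.0035 -0.0001 -0.0024]
-102 [-0.0003  0.      0.0001]
-100 [-0.0042  0.0001  0.0024]
-98 [-0.0082  0.0001  0.0045]
-96 [-0.0123  0.0002  0.0066]
-94 [-0.0164  0.0003  0.0085]
-92 [-0.0206  0.0003  0.0102]
-91 [-0.0227  0.0004  0.011 ]
-90 [-0.0248  0.0004  0.0118]
-89 [-0.027   0.0004  0.0125]
-88 [-0.0291  0.0005  0.0132]
-87 [-0.0313  0.0005  0.0139]
-86 [-0.0335  0.0005  0.0145]
-85 [-0.0357  0.0005  0.0151]
-84 [-0.0379  0.0006  0.0157]
green area 200.5 ang 45.0 r 75.0
amber area 208.0 ang 165.7 r 72.5
```

Emit:
apply_moves(
  plan=[
    {"dx": -0.002,"dy": 0.0015,"dz": 0.0012,"wx": 0,"wy": 0,"wz": 0,"grip": 255},
    {"dx": -0.0045,"dy": 0.0015,"dz": 0.0026,"wx": 0,"wy": 0,"wz": 0,"grip": 255},
    {"dx": -0.0082,"dy": 0.0015,"dz": 0.0045,"wx": 0,"wy": 0,"wz": 0,"grip": 255},
    {"dx": -0.0123,"dy": 0.0015,"dz": 0.0066,"wx": 0,"wy": 0,"wz": 0,"grip": 255},
    {"dx": -0.0164,"dy": 0.0018,"dz": 0.0085,"wx": 0,"wy": 0,"wz": 0,"grip": 255},
    {"dx": -0.0206,"dy": 0.0018,"dz": 0.0102,"wx": 0,"wy": 0,"wz": 0,"grip": 255},
    {"dx": -0.0235,"dy": 0.0018,"dz": 0.0113,"wx": 0,"wy": 0,"wz": 0,"grip": 255},
    {"dx": -0.0248,"dy": 0.0018,"dz": 0.0118,"wx": 0,"wy": 0,"wz": 0,"grip": 255},
  ],
)

```text
time: 7.75
ee_pos: [620.9, -81.7, 108.3]
tool_rot: [-0.333, 2.023, -2.037]
ft_force: [-1.8, -0.7, 10.9]
opening: 0.007
```

```bash
python3 - <<'E'
from h import *
arc([-91,-90,-89,-88,-87,-86,-85,-84,-83,-82,-81,-80,-79])
cupang(); shot(5)
E
```

```text
now ang -89.28 r 130.48 z 108.3 F [-1.8 -0.7 10.9] t 7.75
-91 [ 0.0035 -0.0001 -0.0018]
-90 [ 0.0014 -0.     -0.001 ]
-89 [-0.0008  0.     -0.0003]
-88 [-0.0029  0.      0.0004]
-87 [-0.0051  0.0001  0.0011]
-86 [-0.0073  0.0001  0.0017]
-85 [-0.0095  0.0002  0.0023]
-84 [-0.0117  0.0002  0.0029]
-83 [-0.0139  0.0002  0.0034]
-82 [-0.0161  0.0003  0.0039]
-81 [-0.0183  0.0003  0.0043]
-80 [-0.0205  0.0003  0.0047]
-79 [-0.0228  0.0004  0.005 ]
green area 203.0 ang 56.7 r 74.6
amber area 218.0 ang 178.0 r 72.2
```

View pics/top5.png

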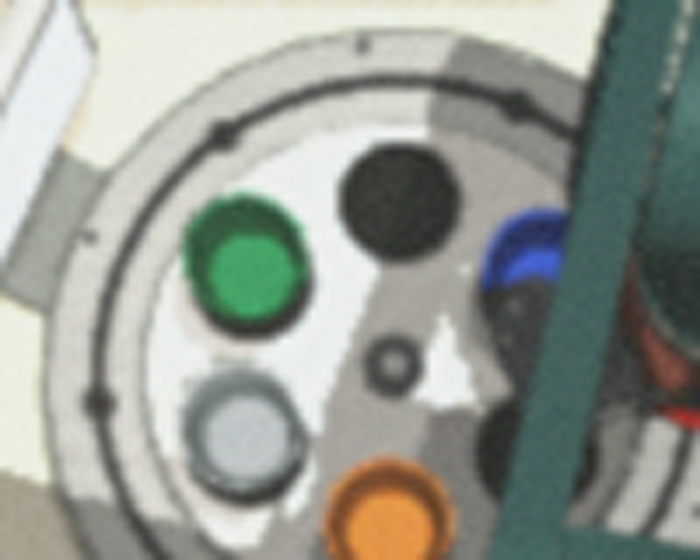

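View pics/side5.png

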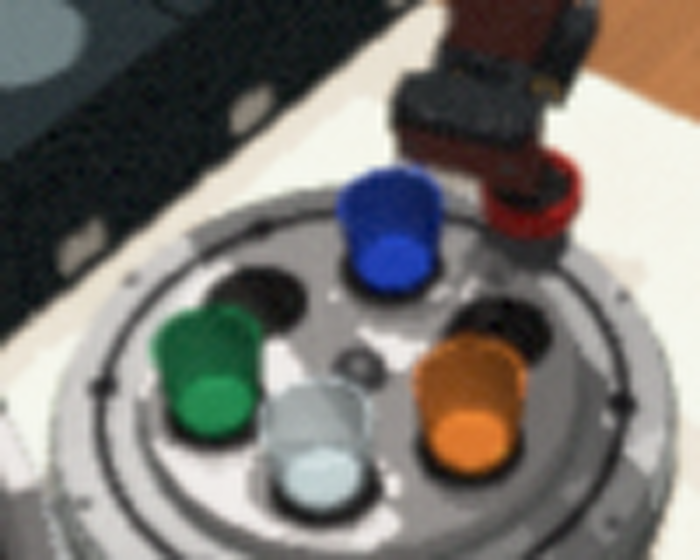

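The table is at about 51–52°. I'll lift the tip about 4 mm: the collar then rubs under the ring while the tip stays inside the rim. Then I'll push on until it drops into the hole.

Emit:
apply_moves(
  plan=[
    {"dx": -0.0008,"dy": -0.002,"dz": -0.0003,"wx": 0,"wy": 0,"wz": 0,"grip": 255},
    {"dx": -0.0015,"dy": -0.0035,"dz": 0,"wx": 0,"wy": 0,"wz": 0,"grip": 255},
    {"dx": -0.003,"dy": -0.004,"dz": 0.0004,"wx": 0,"wy": 0,"wz": 0,"grip": 255},
    {"dx": -0.0051,"dy": -0.004,"dz": 0.0011,"wx": 0,"wy": 0,"wz": 0,"grip": 255},
    {"dx": -0.0073,"dy": -0.004,"dz": 0.0017,"wx": 0,"wy": 0,"wz": 0,"grip": 255},
    {"dx": -0.0095,"dy": -0.004,"dz": 0.0023,"wx": 0,"wy": 0,"wz": 0,"grip": 255},
    {"dx": -0.0095,"dy": -0.004,"dz": 0.0023,"wx": 0,"wy": 0,"wz": 0,"grip": 255},
  ],
)

```text
time: 8.6
ee_pos: [630.4, -80.2, 112.0]
tool_rot: [-0.334, 2.024, -2.036]
ft_force: [-3.4, 0.8, 0.2]
opening: 0.006
```

```bash
python3 - <<'E'
from h import *
arc([-85,-84,-83,-82,-81,-80,-79,-78])
cupang()
E
```

```text
now ang -85.06 r 129.46 z 112.0 F [-3.4  0.8  0.2] t 8.6
-85 [-0.      0.      0.0006]
-84 [-0.0022  0.      0.0011]
-83 [-0.0044  0.0001  0.0016]
-82 [-0.0066  0.0001  0.0021]
-81 [-0.0089  0.0001  0.0025]
-80 [-0.0111  0.0002  0.0029]
-79 [-0.0133  0.0002  0.0033]
-78 [-0.0156  0.0003  0.0036]
green area 203.5 ang 59.8 r 74.7
amber area 224.0 ang -178.7 r 71.9
```

Emit:
apply_moves(
  plan=[
    {"dx": -0.0015,"dy": 0,"dz": 0.001,"wx": 0,"wy": 0,"wz": 0,"grip": 255},
    {"dx": -0.003,"dy": 0,"dz": 0.0013,"wx": 0,"wy": 0,"wz": 0,"grip": 255},
    {"dx": -0.005,"dy": 0,"dz": 0.0018,"wx": 0,"wy": 0,"wz": 0,"grip": 255},
    {"dx": -0.0066,"dy": 0,"dz": 0.0021,"wx": 0,"wy": 0,"wz": 0,"grip": 255},
    {"dx": -0.0075,"dy": 0,"dz": 0.0023,"wx": 0,"wy": 0,"wz": 0,"grip": 255},
  ],
)

```text
time: 9.15
ee_pos: [638.2, -79.6, 112.0]
tool_rot: [-0.334, 2.024, -2.036]
ft_force: [-4.1, 0.9, 3.1]
opening: 0.004
```

```bash
python3 - <<'E'
from h import *
arc([-83,-82,-81,-80,-79,-78])
cupang()
E
```

```text
now ang -81.64 r 129.82 z 112.0 F [-4.1  0.9  3.1] t 9.15
-83 [ 0.0031 -0.     -0.0005]
-82 [ 0.0008 -0.      0.    ]
-81 [-0.0014  0.      0.0004]
-80 [-0.0036  0.0001  0.0008]
-79 [-0.0059  0.0001  0.0012]
-78 [-0.0081  0.0001  0.0015]
green area 202.5 ang 63.3 r 75.2
amber area 224.5 ang -175.1 r 72.1
```

Emit:
apply_moves(
  plan=[
    {"dx": -0.0008,"dy": 0,"dz": 0.0002,"wx": 0,"wy": 0,"wz": 0,"grip": 255},
    {"dx": -0.0016,"dy": 0,"dz": 0.0004,"wx": 0,"wy": 0,"wz": 0,"grip": 255},
    {"dx": -0.0024,"dy": 0,"dz": 0.0006,"wx": 0,"wy": 0,"wz": 0,"grip": 255},
    {"dx": -0.0024,"dy": 0,"dz": 0.0006,"wx": 0,"wy": 0,"wz": 0,"grip": 255},
  ],
)

```text
time: 9.6
ee_pos: [641.3, -79.3, 113.2]
tool_rot: [-0.333, 2.023, -2.035]
ft_force: [-5.9, 2.2, 7.1]
opening: 0.006
```

```bash
python3 - <<'E'
from h import *
arc([-81,-80,-79,-78])
cupang()
E
```

```text
now ang -80.27 r 130.02 z 113.2 F [-5.9  2.2  7.1] t 9.6
-81 [ 0.0016 -0.     -0.0003]
-80 [-0.0006  0.      0.0001]
-79 [-0.0029  0.      0.0004]
-78 [-0.0051  0.0001  0.0008]
green area 204.5 ang 64.4 r 75.0
amber area 218.0 ang -174.2 r 71.7
```

The plunger is now pushing the finger up (Fz 7 N, z +1.2 mm) and the side force has risen, so it is in the hole. I'll ease the side load and lift slowly.

Emit:
apply_moves(
  plan=[
    {"dx": 0,"dy": -0.002,"dz": 0,"wx": 0,"wy": 0,"wz": 0,"grip": 255},
    {"dx": 0.0005,"dy": -0.0035,"dz": 0,"wx": 0,"wy": 0,"wz": 0,"grip": 255},
    {"dx": 0.001,"dy": -0.005,"dz": 0,"wx": 0,"wy": 0,"wz": 0,"grip": 255},
    {"dx": 0.0015,"dy": -0.006,"dz": 0,"wx": 0,"wy": 0,"wz": 0,"grip": 255},
    {"dx": 0.0015,"dy": -0.006,"dz": 0,"wx": 0,"wy": 0,"wz": 0,"grip": 255},
  ],
)

```text
time: 10.15
ee_pos: [640.7, -80.2, 119.4]
tool_rot: [-0.331, 2.022, -2.036]
ft_force: [-0.7, 0.5, -0.2]
opening: 0.008
```

```bash
python3 - <<'E'
from h import *
arc([-81])
cupang(); shot(6)
E
```

```text
now ang -80.59 r 130.77 z 119.4 F [-0.7  0.5 -0.2] t 10.15
-81 [ 0.0008 -0.     -0.0009]
green area 206.0 ang 64.3 r 74.9
amber area 222.5 ang -174.0 r 71.8
```

View pics/side6.png

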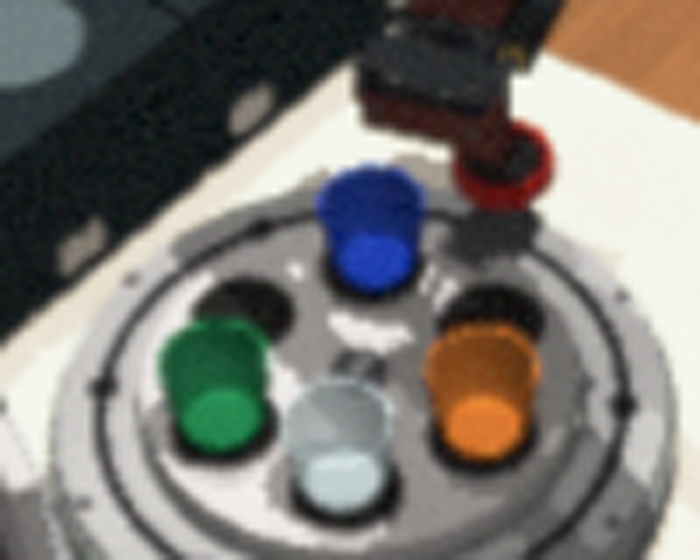

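No force remains and the dish looks raised. Next I'll lift straight up and back away.

Emit:
apply_moves(
  plan=[
    {"dx": 0.0008,"dy": -0.004,"dz": 0,"wx": 0,"wy": 0,"wz": 0,"grip": 255},
    {"dx": 0.0008,"dy": -0.012,"dz": 0,"wx": 0,"wy": 0,"wz": 0,"grip": 255},
    {"dx": 0.0008,"dy": -0.03,"dz": 0,"wx": 0,"wy": 0,"wz": 0,"grip": 255},
    {"dx": 0.0008,"dy": -0.055,"dz": 0,"wx": 0,"wy": 0,"wz": 0,"grip": 255},
    {"dx": 0.0008,"dy": -0.085,"dz": 0,"wx": 0,"wy": 0,"wz": 0,"grip": 255},
    {"dx": 0.01,"dy": -0.11,"dz": 0.01,"wx": 0,"wy": 0,"wz": 0,"grip": 255},
    {"dx": 0.035,"dy": -0.125,"dz": 0.035,"wx": 0,"wy": 0,"wz": 0,"grip": 255},
    {"dx": 0.06,"dy": -0.13,"dz": 0.065,"wx": 0,"wy": 0,"wz": 0,"grip": 255},
    {"dx": 0.09,"dy": -0.13,"dz": 0.095,"wx": 0,"wy": 0,"wz": 0,"grip": 255},
    {"dx": 0.12,"dy": -0.13,"dz": 0.125,"wx": 0,"wy": 0,"wz": 0,"grip": 255},
  ],
)

```text
time: 11.3
ee_pos: [566.7, -239.2, 250.1]
tool_rot: [-0.329, 2.019, -2.036]
ft_force: [0.2, -0.4, -0.5]
opening: 0.009
```

Emit:
apply_moves(
  plan=[
    {"dx": 0.03,"dy": 0,"dz": 0.03,"wx": 0,"wy": 0,"wz": 0,"grip": 255},
    {"dx": 0.06,"dy": 0,"dz": 0.06,"wx": 0,"wy": 0,"wz": 0,"grip": 255},
    {"dx": 0.09,"dy": 0,"dz": 0.09,"wx": 0,"wy": 0,"wz": 0,"grip": 255},
    {"dx": 0.12,"dy": 0,"dz": 0.12,"wx": 0,"wy": 0,"wz": 0,"grip": 255},
    {"dx": 0.14,"dy": 0,"dz": 0.14,"wx": 0,"wy": 0,"wz": 0,"grip": 255},
    {"dx": 0.15,"dy": 0,"dz": 0.15,"wx": 0,"wy": 0,"wz": 0,"grip": 255},
    {"dx": 0.15,"dy": 0,"dz": 0.15,"wx": 0,"wy": 0,"wz": 0,"grip": 255},
    {"dx": 0.15,"dy": 0,"dz": 0.15,"wx": 0,"wy": 0,"wz": 0,"grip": 255},
  ],
)

```text
time: 12.1
ee_pos: [476.0, -429.9, 249.3]
tool_rot: [-0.329, 2.019, -2.035]
ft_force: [0.1, -0.2, 0.1]
opening: 0.006
```

```bash
python3 - <<'E'
from h import *
S=readout.state(); print(S['time'],S['ee_pos'],S['ft_force'],abs(S['qd']).max())
cupang()
im,d=cams.capture("top"); m=redm(im); m2=np.zeros_like(m); m2[100:225,300:400]=m[100:225,300:400]
c=max(cv2.findContours(m2,cv2.RETR_EXTERNAL,cv2.CHAIN_APPROX_NONE)[0],key=cv2.contourArea)
e=cv2.fitEllipse(c); print(e)
p=onz("top",[e[0]],103)[0]; q=p[:2]-AX; print("plunger",p,np.degrees(np.arctan2(q[1],q[0])),np.hypot(*q))
# dish floor depth height
u,v=int(round(e[0][0])),int(round(e[0][1])); o,r=ray("top",[(u,v)])
dd=np.median(d[v-3:v+4,u-3:u+4]); print("floor z",(o+r*dd)[0])
d0=np.load("top0.npz")['d']; o,r=ray("top",[(347,196)]); print("floor z at start",(o+r*np.median(d0[193:200,344:351]))[0])
cv2.imwrite("pics/top7.png",im[:,:,::-1])
im,d=cams.capture("side"); cv2.imwrite("pics/side7.png",im[:,:,::-1])
E
```

```text
12.1 [ 476.04479026 -429.87058594  249.31783188] [ 0.0617359  -0.17235498  0.11553677] 0.018177539864337594
green area 172.5 ang 65.7 r 74.8
amber area 152.0 ang -175.6 r 74.3
((364.4987487792969, 155.0675506591797), (16.806312561035156, 17.26361083984375), 78.96647644042969)
plunger [631.26983318 -78.76441775 103.        ] -84.63942473704547 128.12477349509894
floor z [632.33824482 -77.70065281  98.29081101]
floor z at start [512.52089516 -27.06161696  98.34652191]
```

View pics/top7.png

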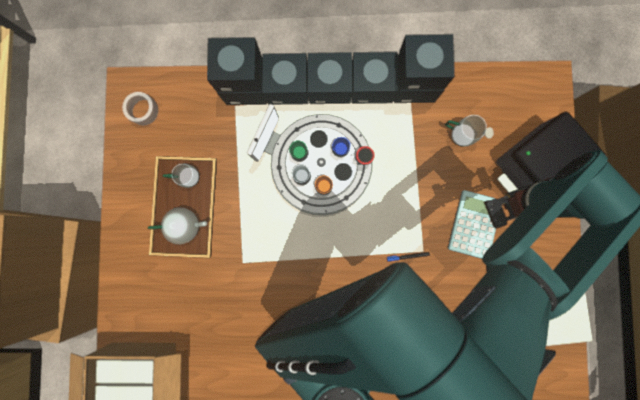

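View pics/side7.png

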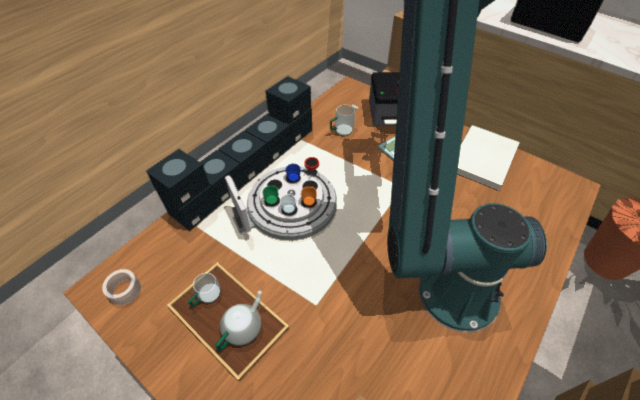

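The plunger has moved from −144.9° to −84.6° (60.3°). The dish floor is back at 98.3 mm, the same as at the start. Green is at (299,151), where the clear cup stood, all cups are upright, and the hand is clear. I'm handing in the job.

```bash
python3 -c "
from plant import workorder
print(workorder.finish_job())"
```

```text
the job is handed in; nothing more can be done
None
```

The green cup now stands in front of the light panel, and the job is handed in; the hand-in reported no verdict. I pressed the plunger to its stop with the closed fingertips and turned the table one hole anticlockwise. Near the hole I eased off so the collar sprang up into it, then lifted the hand clear. The robot's clock read about 12 s of the 45 s allowed.

**Last checks from the pictures:**
- **Table:** the plunger moved 60.3° round and the green cup 59.6°, within my measuring error of one hole.
- **Plunger:** the dish floor measured 98.3 mm both before and after, so it is fully up.
- **Cups:** green is where the clear cup stood, and all four look upright.
- **Other objects:** they look unmoved in both views, but I did not measure their positions.
- **Hand:** the force reading is about zero and the arm is clear of the table.

**Disagreements:**
- The amber cup's apparent turn came out at about 56°, because its colour mask was partly cut off.
- The plunger's distance from the axis read 128 mm against the true 130 mm, within the roughly 2 mm camera calibration error.
- While pushing, the fingertip led the table by about 3 to 4°, consistent with the tip sliding to the dish's rim.

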